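# Snap the lid on the grinding-ball tub and pack it in its case

### The job

Snap the red lid fully home onto the white tub of grinding balls, where the tub stands on the bench. Then pack the lidded tub flat in the foam nest of the black-and-yellow hinged case, lengthways like the nest, and shut the case completely. Leave everything else on the bench where it is.

Things in the scene. Friction and masses are not known exactly. Their poses are not given: they have to be found in the camera images.
- tub_mid (a point): Open white rectangular tub, loose, on the bench: 84 long (its x) x 54 wide (its y) x 38 mm high, about 170 g, three steel balls fixed in black foam inside. This point is its centre, half-way up (19 mm), z up.
- tub_rim (a point): Middle of the tub's mouth, level with its rim, 38 mm above its underside. Below the rim, two rounded sprung studs stand 3.5 mm out of each long side. The lid's lip meets them about 10 mm above home and clicks over them with roughly 5 to 15 N straight down; home, the lid's plate lies on the rim and holds well enough to carry the tub by the lid's grip.
- lid_grip (a point): Red rectangular snap lid, loose, right way up on the bench: 95 long (its x) x 65 wide (its y), 15.5 mm from skirt edge to plate top, plate 3 mm, 40 g. On its middle an upright grip 44 (x) x 14 (y) x 26 mm high; this point is the grip's centre, 13 mm above the plate. Fits either way round, x along the tub's x, side play 1.5 mm, rounded lead-in. Home: this point is 35 mm above tub_mid.
- case_in (a point): Clamshell case fixed to the bench: black base 130 (its x) x 160 (its y) x 40 mm high, walls 4 mm. This point: centre of its inner floor, 6 mm above the bench; x points to the hinge, -x to the handle. Grey foam 10 mm high on the floor leaves a pocket 72 (x) x 104 mm (y) centred here; the tub goes in with its length along y, either way round. 75 mm of room above the floor when shut.
- case_hinge (a point): Middle of the case's hinge line, which runs along the case's y: 65 mm to +x of case_in and 34 mm above it.
- case_lid (a joint): Angle of the case's yellow lid (a shell 45 mm high, 300 g), rad: 0 shut, 1.8 fully open (stop). Starts shut, no latch. Damped hinge: left alone below about 1.0 rad it falls shut, beyond about 1.4 it falls open to the stop and stays there.
- case_handle (a point): Middle of the black bar handle on the front of the yellow lid: round bar 12 mm thick, 100 mm long, parallel to the hinge, 50 mm out from the lid's front face. Moves with the lid on a 182 mm radius about the hinge; lid shut: 70 mm above the bench, 15 mm below the lid's top, 180 mm to -x of the hinge line and 30 mm above it.
- spare_lid: Bystander, leave alone: a round blue lid, 80 mm across, 24 mm high; belongs to another pot, not used; origin at its underside.
- grind_jar: Bystander, leave alone: a closed steel grinding jar, 88 mm across, 78 mm high; origin at its underside.
- pot: Bystander, leave alone: a round specimen pot with a green cap, 52 mm across, 60 mm high; origin at its underside.
- wash: Bystander, leave alone: an upright white bottle with a blue cap, 60 mm across, 150 mm high; origin at its underside.
- driver: Bystander, leave alone: a screwdriver lying flat; origin at its underside.
- wrench: Bystander, leave alone: a wrench lying flat; origin at its underside.
- brush: Bystander, leave alone: a brush lying flat; origin at its underside.
Mind the look-alikes: they are no part of the job. What is shaped like the part that bears case_in but purple is not meant.

How it is judged:
By the outcome, as a careful person would: the job done as asked, in the order asked, and still so for the second after the job is handed in, with the robot touching nothing.
It also fails if it takes over 72 s, if anything falls off the work surface, if the arm or the gripper's body presses on something with over 40 N, if the wrist force passes 120 N, or if a joint passes its speed limit or range.

### The arm

A 6-joint arm with a two-finger parallel gripper is mounted at the origin on the work surface. World frame = base frame: x ahead of the robot, y to its left, z up, the work surface at z = 0. Lengths are in m, angles in degrees, forces in N, time in s.
With the tool pointing down it reaches from about 0.375 to 0.9 m from the base axis. Payload 3.1 kg.
Tool frame: the origin (TCP) lies on the centre line of the jaws, within the pads' length; the fingertips stand 25 mm ahead of it and the grasp point (between the pads) lies 6 mm ahead of it; z points along the fingers, y is the line along which they close (so a half turn about z gives the same grasp; the last joint's range is limited). The gripper opens to 87 mm and grips with 3 to 60 N. Pads are 19 mm wide; open, the fingers measure 117 mm over their backs; the gripper's body (75 mm by 190 mm) begins 51 mm behind the grasp point.
Start: joints at [61.564, 30.224, 82.088, -0, 67.689, -10.227], TCP at [0.195, 0.594, 0.248] pointing down, gripper open.
Joint ranges: [-176.69, 176.69], [-43.24, 126.21], [12.49, 139.97], [-82, 262], [0, 151.66], [-163.58, 163.58]. Speed limits (degrees/s): [159.86, 159.86, 180, 180, 180, 180].

### API

Orientations are given as a 3x3 rotation matrix whose columns are the frame's x, y, z axes.
In Python, from rig import read_state, capture, camera_params, hand_in gives the robot as it stands.
- The arm moves only by the tool apply_moves, never from a script. Its argument "rows" is a list of rows, each an object of numbers: "x", "y", "z": the shift along the tool's x, y, z in mm; "rx", "ry", "rz": the turn, a rotation vector about the tool's x, y, z in units of 6 degrees (1.0 is 6 degrees); "claw": the closure in counts, from 0 (fully open) to 255 (shut). A call has 1 to 10 rows; each row is the pose to reach, as a shift and turn from the pose commanded when the call began, along the tool's axes at that moment; what a row does not reach only later rows make up. A row lasts 1/8 s, in which the tool goes at most 62.5 mm and 10.7 degrees, less where a joint would pass 70% of its speed; a pose out of reach is approached as far as the arm can. A call with a gripper value outside its range is refused whole. The fingers move at their own pace and stop on an object; the grip force is fixed at half the most. Time passes only in rows, so rows that repeat a pose let the fingers close. It gives the time, the measured TCP pose, the force, the opening and the grip force at its end, in the units of the state.
- read_state(): the state, without advancing time (a new reading comes with each control period).
- capture(name): name is "side" or "top" or "wrist"; returns (picture, depth): 400x640x3 uint8, red, green, blue; 400x640 float32, m along the optical axis (not along the pixel's ray), 0 where there is no reading.
- camera_params(name): a dict with "fx", "fy", "cx", "cy" (pixels), "xyz" and "orientation" of the camera in the world. Camera axes: x right, y up, looking along -z (the intrinsics and any distortion apply to the point x, -y, -z); pixel columns grow to the right and rows downward; lengths in m; the calibration is good to about 2 mm. A picture is of the moment at which its call begins: read the wrist's pose just before it. camera_params takes no time and is no camera call; for the wrist camera it gives the pose at the moment of the call.
- hand_in(): hands the job in; it is judged then, once.
The state is a dict: "time_s": time; "joint_positions": joint angles; "qvel": joint speeds; "tau": joint torques, N m; "position": TCP position; "tcp_rot": TCP orientation; "force": force on the tool from outside, world axes, zero at the start; "moment": the same for the moment, N m; "opening": opening from 0.0 (shut) to 1.0 (fully open); "grasp_force": force on a finger pad.
Only numpy, scipy, OpenCV 4.12 (cv2) and the standard library are available. Lean on these libraries where they do the work, as an engineer would, in place of code of your own. Each camera call takes 0.05 s, during which the arm holds its last target. There are 200 camera calls.

## Working session

There is one attempt and no reset: what is moved stays moved. The work goes in short steps, Python scripts to look and compute and a tool call to move; the robot and the scene stay as the last step left them, time stands still between calls to the robot, and variables do not carry over. Pictures are saved under pics/ and viewed, at most 10 in all, crops included, and the job is handed in when it is done.

Besides the shell and the picture viewer there is one more tool, called after "Request:" as name(argument=value, ...) on one line, values as JSON. apply_moves: Moves the arm, as the interface text tells. Its arguments: {"type":"object","properties":{"rows":{"type":"array"}},"required":["rows"]}

```bash
ls; mkdir -p pics
python3 - <<'E'
from rig import *
import cv2,numpy as np
for n in ["side","top"]:
    im,d=capture(n); np.savez(f"/tmp/{n}.npz",im=im,d=d); cv2.imwrite(f"pics/{n}0.png",im[:,:,::-1]); print(n,camera_params(n))
s=read_state(); print(s)
E
```

```text
pics
side {'fx': 502.407768119624, 'fy': 502.407768119624, 'cx': 325.43801789557074, 'cy': 195.50457173304994, 'xyz': array([ 0.1283954 , -1.01792066,  1.27900525]), 'orientation': array([[ 0.95855799,  0.19935859, -0.20352573],
       [-0.28462402,  0.70140512, -0.6534677 ],
       [ 0.01247959,  0.684315  ,  0.72907972]])}
top {'fx': 400.25008885969424, 'fy': 400.25008885969424, 'cx': 321.89773947144084, 'cy': 199.8636487762794, 'xyz': array([0.28266466, 0.05678758, 1.21108219]), 'orientation': array([[-0.00489755,  0.98318724, -0.18253458],
       [-0.99998688, -0.00454082,  0.0023722 ],
       [ 0.00150346,  0.1825438 ,  0.98319657]])}
{'time_s': 0.1, 'joint_positions': array([ 6.15653355e+01,  3.02732812e+01,  8.21488608e+01,  1.05951153e-03,
        6.76899227e+01, -1.02280101e+01]), 'qvel': array([ 0.10087191, -0.08331623, -0.25884696,  0.03864394,  0.08315684,
       -0.04064969]), 'tau': array([-2.30838814e-04, -4.40988386e+01, -1.77151769e+01,  6.34553656e-02,
        5.34964562e-02, -3.63013044e-05]), 'position': array([0.19495766, 0.59317262, 0.24667431]), 'tcp_rot': array([[-9.49933400e-01,  3.12451021e-01, -9.46356010e-04],
       [ 3.12452242e-01,  9.49931927e-01, -1.71179191e-03],
       [ 3.64122659e-04, -1.92177936e-03, -9.99998087e-01]]), 'force': array([ 0.13050686, -0.6602977 ,  0.13796313]), 'moment': array([0.01681429, 0.02488049, 0.00231048]), 'grasp_force': 0.0, 'opening': 1.00671681294498}
```

View pics/side0.png

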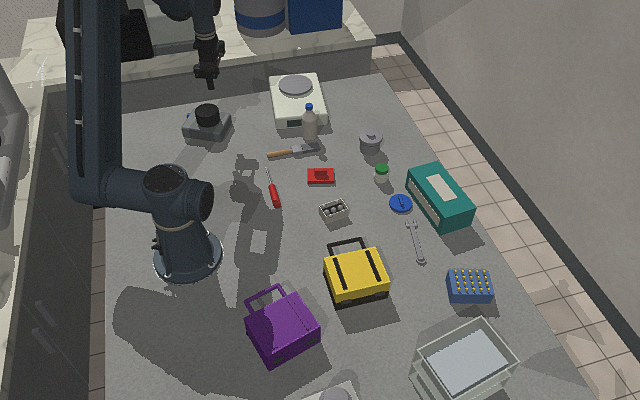

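View pics/top0.png

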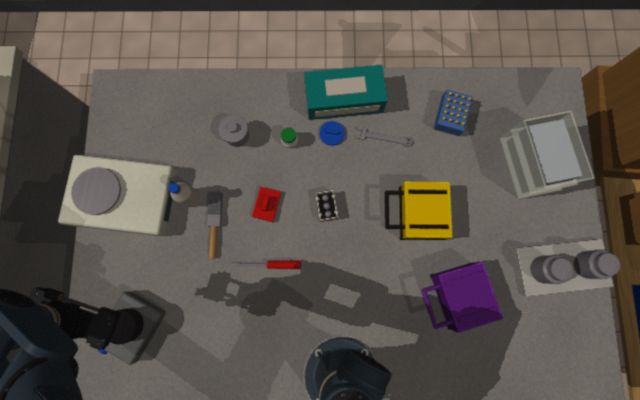

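Candidates (top view): 
- **Lid:** red lid (267,204), against the screwdriver handle (284,265) and the blue lid (332,133). 
- **Tub:** white tub (327,206), against the scale (115,195) and the tray (545,155). 
- **Case:** yellow case (427,210) with its handle at (392,210) towards +y, against the purple case (467,298).

I choose the red lid, the white tub and the yellow case, and check them in one crop.

```bash
cat > h.py <<'E'
import numpy as np,cv2
from rig import *
def pts(d,p):
    v,u=np.mgrid[0:400,0:640]
    P=np.stack([(u-p["cx"])/p["fx"]*d,-(v-p["cy"])/p["fy"]*d,-d],-1)
    return P@np.array(p["orientation"]).T+p["xyz"]
def ray(u,v,z,p):
    r=np.array(p["orientation"])@np.array([(u-p["cx"])/p["fx"],-(v-p["cy"])/p["fy"],-1]); 
    return p["xyz"]+r*(z-p["xyz"][2])/r[2]
def rect(P):
    c,s,a=cv2.minAreaRect((P[:,:2]*1000).astype(np.float32)); 
    if s[0]<s[1]: s=s[::-1]; a+=90
    return np.round(c,1),np.round(s,1),round((a+90)%180-90,1)
E
python3 - <<'E'
from h import *
for n in ["top","side"]:
    f=np.load(f"/tmp/{n}.npz");im=f["im"];W=pts(f["d"],camera_params(n)); hsv=cv2.cvtColor(im,cv2.COLOR_RGB2HSV);H,S,V=cv2.split(hsv)
    box=lambda a,b,c,d:(np.mgrid[0:400,0:640][1]>=a)&(np.mgrid[0:400,0:640][1]<b)&(np.mgrid[0:400,0:640][0]>=c)&(np.mgrid[0:400,0:640][0]<d)
    B={"top":[(245,290,180,230),(312,345,185,228),(375,460,170,245)],"side":[(300,342,160,192),(315,352,195,230),(315,400,230,310)]}[n]
    red=((H<8)|(H>172))&(S>150)&box(*B[0]); P=W[red]; print(n,"lid",red.sum(),np.percentile(P[:,2],[2,25,50,75,98]).round(4))
    pl=P[(P[:,2]>.008)&(P[:,2]<.022)];g=P[P[:,2]>.033]; print(" plate",rect(pl)," grip",len(g),rect(g) if len(g)>4 else 0, g.mean(0))
    t=box(*B[1]);P=W[t];P=P[P[:,2]>.03];print(" tub",len(P),rect(P),np.percentile(P[:,2],[5,50,95]).round(4))
    y=(H>20)&(H<35)&(S>120)&box(*B[2]);P=W[y];P=P[P[:,2]>.07];print(" case top",rect(P),np.percentile(P[:,2],[5,50,95]).round(4))
    hb=box(*B[2])&(V<70);P=W[hb];P=P[(P[:,2]>.05)&(P[:,2]<.078)];P=P[P[:,1]>-.075];print(" handle",len(P),rect(P) if len(P) else 0,np.median(P,0))
im=np.load("/tmp/top.npz")["im"][120:310,210:480]; cv2.imwrite("pics/crop.png",cv2.resize(im,None,fx=2.9,fy=2.9,interpolation=cv2.INTER_CUBIC)[:,:,::-1])
E
```

```text
top lid 689 [0.0029 0.0144 0.0164 0.0184 0.0443]
 plate (array([494.2, 224.3]), array([94.8, 64.3]), -14.4)  grip 79 (array([390.6, 153.2]), array([287.2,  36.9]), 34.5) [0.48315735 0.21579278 0.10066687]
 tub 205 (array([407. ,  35.3]), array([244.4,  62.7]), 4.6) [0.0308 0.036  0.0423]
 case top (array([ 430.3, -122.3]), array([424.3, 188.3]), -74.4) [0.0811 0.0854 0.0894]
 handle 0 0 [nan nan nan]
side lid 383 [0.0007 0.0126 0.0161 0.0201 0.0427]
 plate (array([493.4, 217.7]), array([90.7, 73.6]), -14.6)  grip 48 (array([ 322.1, -395.9]), array([1302.3,   42.8]), 74.6) [0.48512539 0.19365361 0.06549713]
 tub 193 (array([ 335.5, -479. ]), array([1150.7,   96.3]), 73.8) [0.0307 0.0351 0.0437]
 case top (array([ 353.3, -609. ]), array([914.4, 187.1]), 72.8) [0.078  0.085  0.0895]
 handle 0 0 [nan nan nan]
  return _methods._mean(a, axis=axis, dtype=dtype,
  ret = um.true_divide(
```

View pics/crop.png

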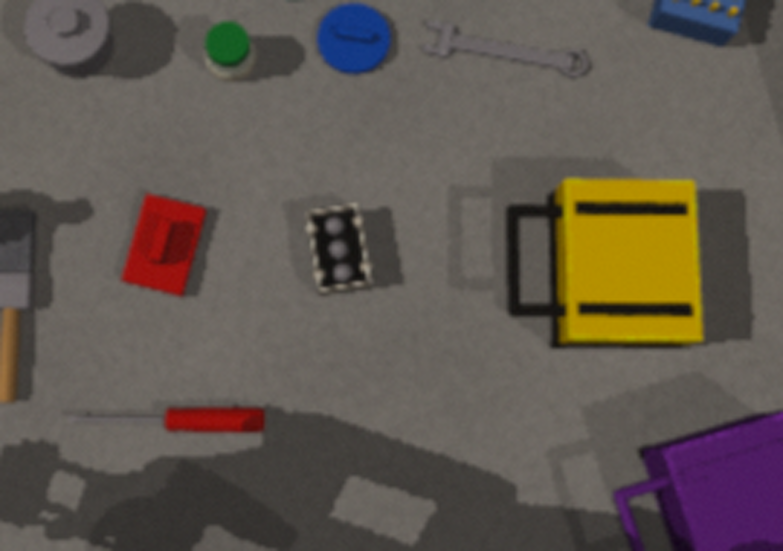

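The crop confirms the choice: red lid with an upright grip (267,204), white tub with three balls (327,205), yellow case (427,210) with its bar handle at (387,210). I'll redo the fits with depth holes removed.

Run:
```python
from h import *
vv,uu=np.mgrid[0:400,0:640]
box=lambda a,b,c,d:(uu>=a)&(uu<b)&(vv>=c)&(vv<d)
B={"top":[(245,290,180,230),(305,350,185,228),(375,460,170,245)],"side":[(300,342,160,192),(312,355,195,230),(315,400,230,310)]}
for n in B:
    p=camera_params(n);f=np.load(f"/tmp/{n}.npz");im=f["im"];d=f["d"];ok=d>.3;W=pts(d,p); H,S,V=cv2.split(cv2.cvtColor(im,cv2.COLOR_RGB2HSV))
    red=((H<8)|(H>172))&(S>150)&box(*B[n][0])
    g=W[red&ok];g=g[(g[:,2]>.035)&(g[:,2]<.05)];print(n,"grip",len(g),rect(g),g.mean(0).round(4))
    # plate by ray casting of the silhouette contour at z=.0155 (top)
    t=box(*B[n][1])&ok;P=W[t];P=P[(P[:,2]>.028)&(P[:,2]<.05)];print(" tub",len(P),rect(P),np.median(P,0).round(4))
    w=box(*B[n][1])&(V>140)&(S<60);q=np.array([ray(u,v,.038,p) for u,v in zip(uu[w],vv[w])]);print(" tub white@.038",len(q),rect(q))
    y=(H>20)&(H<35)&(S>120)&box(*B[n][2])&ok;P=W[y];P=P[(P[:,2]>.078)&(P[:,2]<.095)];print(" case",rect(P),np.median(P,0).round(4))
    P=W[box(*B[n][2])&ok];P=P[(P[:,2]>.055)&(P[:,2]<.085)&(P[:,1]>-.035)];print(" handle",len(P),rect(P),np.median(P,0).round(4)) 
    if n=="top":
        hb=(V<75)&box(376,402,175,235);
        q=np.array([ray(u,v,.07,p) for u,v in zip(uu[hb],vv[hb])]); print(" handle col",hb.sum(),rect(q),q[:,1].max()); print(V[205:215,380:404].astype(int)[5])
```

```text
top grip 73 (array([494.1, 224.5]), array([43.2, 13.7]), -15.3) [0.4939 0.2244 0.0416]
 tub 226 (array([486.8,  41.7]), array([84.9, 58.5]), 10.3) [0.4868 0.0418 0.0352]
 tub white@.038 14 (array([491.2,  43. ]), array([70.6, 52.1]), 9.9)
 case (array([ 465.7, -246.3]), array([161.2, 131.9]), -0.9) [ 0.4637 -0.2451  0.0854]
 handle 0 (array([0., 0.]), array([0., 0.]), 0.0) [nan nan nan]
 handle col 456 (array([ 465.4, -149.5]), array([140.5,  49.5]), -2.3) -0.12441481038623764
[ 95  95  96  92  70  39  24  23  34  74  93  95  95  93  96  94  95  93
  89  64  31  40  90 116]
side grip 42 (array([491. , 218.9]), array([43. , 21.5]), -25.4) [0.4919 0.2197 0.0403]
 tub 209 (array([484.3,  36.4]), array([84.7, 61.9]), 11.1) [0.4859 0.0347 0.0341]
 tub white@.038 226 (array([479.5,  18.2]), array([148.9, 141.7]), 74.0)
 case (array([ 463.1, -249.3]), array([161. , 138.3]), -0.7) [ 0.4611 -0.2561  0.0851]
 handle 0 (array([0., 0.]), array([0., 0.]), 0.0) [nan nan nan]
  return _methods._mean(a, axis=axis, dtype=dtype,
  ret = um.true_divide(
```

Request:
apply_moves(rows=[{"x": -50, "y": -32, "z": 10, "rz": 1.6}, {"x": -100, "y": -64, "z": 20, "rz": 3.2}, {"x": -150, "y": -96, "z": 30, "rz": 4.8}, {"x": -199, "y": -128, "z": 40, "rz": 6.4}, {"x": -249, "y": -160, "z": 50, "rz": 8.0}, {"x": -299, "y": -192, "z": 60, "rz": 9.6}, {"x": -349, "y": -225, "z": 70, "rz": 11.2}, {"x": -399, "y": -257, "z": 80, "rz": 12.8}, {"x": -399, "y": -257, "z": 87, "rz": 14.37, "claw": 50}, {"x": -399, "y": -257, "z": 87, "rz": 14.37, "claw": 50}])

```text
validation failed for argument at $.ro...
```

```bash
cat >> h.py <<'E'
def st():
    s=read_state();R=np.array(s["tcp_rot"]);print("t",round(s["time_s"],2),"p",(s["position"]*1000).round(1),"yaw y",np.degrees(np.arctan2(R[1,1],R[0,1])).round(2),"zax",R[:,2].round(4),"F",s["force"].round(1),"open",round(s["opening"],3),"gf",round(s["grasp_force"],1));return s
def wrist(name):
    p=camera_params("wrist");im,d=capture("wrist");np.savez(f"/tmp/{name}.npz",im=im,d=d);cv2.imwrite(f"pics/{name}.png",im[:,:,::-1]);return im,d,p
E
python3 - <<'E'
from h import *
s=st();im,d,p=wrist("w1");print(p)
H,S,V=cv2.split(cv2.cvtColor(im,cv2.COLOR_RGB2HSV));red=((H<8)|(H>172))&(S>150)&(d>.05);W=pts(d,p);P=W[red]
print(red.sum(),np.percentile(P[:,2],[5,25,50,75,95]).round(4))
g=P[(P[:,2]>.036)&(P[:,2]<.05)];pl=P[(P[:,2]>.012)&(P[:,2]<.022)]
print(len(g),rect(g),len(pl),rect(pl))
E
```

```text
t 0.1 p [195.  593.2 246.7] yaw y 71.79 zax [-9.0e-04 -1.7e-03 -1.0e+00] F [ 0.1 -0.7  0.1] open 1.007 gf 0.0
{'fx': 337.43798072003193, 'fy': 337.43798072003193, 'cx': 317.611205030336, 'cy': 198.71479580815307, 'xyz': array([0.12739976, 0.61527155, 0.38356834]), 'orientation': array([[ 0.3115775 , -0.91743076, -0.24746771],
       [ 0.95021866,  0.30028012,  0.08316454],
       [-0.00198807, -0.26106064,  0.96532036]])}
124 [0.2569 0.2866 0.3341 0.3369 0.339 ]
0 (array([0., 0.]), array([0., 0.]), 0.0) 0 (array([0., 0.]), array([0., 0.]), 0.0)
```

View pics/w1.png

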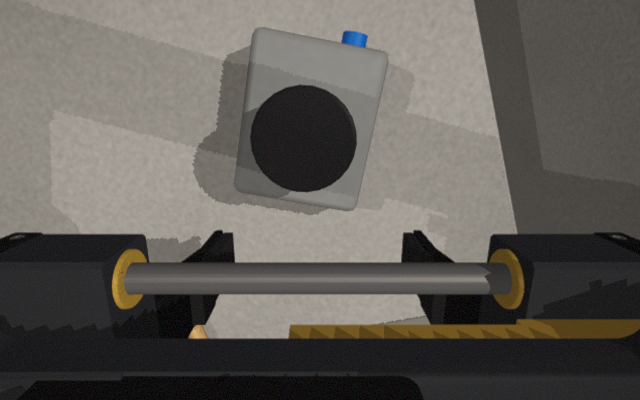

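The call was refused before any motion, probably because every row needs all of its keys. The picture shows only the bench device at (305,120), with the gripper body wide along tool y. I'll resend with full rows.

Request:
apply_moves(rows=[{"x": -50, "y": -32, "z": 10, "rx": 0, "ry": 0, "rz": 1.6, "claw": 0}, {"x": -100, "y": -64, "z": 20, "rx": 0, "ry": 0, "rz": 3.2, "claw": 0}, {"x": -150, "y": -96, "z": 30, "rx": 0, "ry": 0, "rz": 4.8, "claw": 0}, {"x": -199, "y": -128, "z": 40, "rx": 0, "ry": 0, "rz": 6.4, "claw": 0}, {"x": -249, "y": -160, "z": 50, "rx": 0, "ry": 0, "rz": 8.0, "claw": 0}, {"x": -299, "y": -192, "z": 60, "rx": 0, "ry": 0, "rz": 9.6, "claw": 0}, {"x": -349, "y": -225, "z": 70, "rx": 0, "ry": 0, "rz": 11.2, "claw": 0}, {"x": -399, "y": -257, "z": 80, "rx": 0, "ry": 0, "rz": 12.8, "claw": 0}, {"x": -399, "y": -257, "z": 87, "rx": 0, "ry": 0, "rz": 14.37, "claw": 50}, {"x": -399, "y": -257, "z": 87, "rx": 0, "ry": 0, "rz": 14.37, "claw": 50}])

```text
time_s: 1.4
position: [0.4938, 0.224, 0.1598]
tcp_rot: [[0.249, 0.968, -0.002], [0.968, -0.249, -0.0], [-0.001, -0.002, -1.0]]
force: [-0.3, 0.3, -0.3]
opening: 0.861
grasp_force: 0.0
```

Run:
```python
from h import *
s=st();im,d,p=wrist("w2")
H,S,V=cv2.split(cv2.cvtColor(im,cv2.COLOR_RGB2HSV));red=((H<8)|(H>172))&(S>150)&(d>.05);W=pts(d,p);P=W[red]
print(red.sum(),np.percentile(P[:,2],[5,25,50,75,95]).round(4))
g=P[(P[:,2]>.036)&(P[:,2]<.05)];pl=P[(P[:,2]>.012)&(P[:,2]<.022)]
print(len(g),rect(g),len(pl),rect(pl))
```

```text
t 1.4 p [493.8 224.  159.8] yaw y -14.43 zax [-2.2e-03 -3.0e-04 -1.0e+00] F [-0.3  0.3 -0.3] open 0.861 gf 0.0
8463 [0.0139 0.0148 0.0153 0.0161 0.0416]
995 (array([494.6, 221.6]), array([43.5, 14.4]), -14.2) 6873 (array([494.6, 221.6]), array([95. , 65.3]), -14.5)
```

Request:
apply_moves(rows=[{"x": -1, "y": 0, "z": 40, "rx": 0, "ry": 0, "rz": 0, "claw": 50}, {"x": -1, "y": 0, "z": 80, "rx": 0, "ry": 0, "rz": 0, "claw": 50}, {"x": -1, "y": 0, "z": 105, "rx": 0, "ry": 0, "rz": 0, "claw": 50}, {"x": -1, "y": 0, "z": 117, "rx": 0, "ry": 0, "rz": 0, "claw": 50}, {"x": -1, "y": 0, "z": 117, "rx": 0, "ry": 0, "rz": 0, "claw": 100}, {"x": -1, "y": 0, "z": 117, "rx": 0, "ry": 0, "rz": 0, "claw": 200}, {"x": -1, "y": 0, "z": 117, "rx": 0, "ry": 0, "rz": 0, "claw": 200}, {"x": -1, "y": 0, "z": 117, "rx": 0, "ry": 0, "rz": 0, "claw": 200}, {"x": -1, "y": 0, "z": 117, "rx": 0, "ry": 0, "rz": 0, "claw": 200}])

```text
time_s: 2.58
position: [0.4944, 0.2241, 0.0445]
tcp_rot: [[0.249, 0.968, 0.002], [0.968, -0.249, 0.0], [0.001, 0.002, -1.0]]
force: [-0.3, 0.5, 7.1]
opening: 0.501
grasp_force: 30.0
```

```bash
python3 -c "
from h import *
st()"
```

```text
t 2.58 p [494.4 224.1  44.5] yaw y -14.43 zax [ 1.8e-03  5.0e-04 -1.0e+00] F [-0.3  0.5  7.1] open 0.501 gf 30.0
```

Request:
apply_moves(rows=[{"x": -1, "y": 0, "z": -40, "rx": 0, "ry": 0, "rz": 0, "claw": 200}, {"x": -1, "y": 0, "z": -90, "rx": 0, "ry": 0, "rz": 0, "claw": 200}, {"x": -40, "y": 11, "z": -115, "rx": 0, "ry": 0, "rz": -0.6, "claw": 200}, {"x": -90, "y": 26, "z": -115, "rx": 0, "ry": 0, "rz": -1.5, "claw": 200}, {"x": -145, "y": 41, "z": -115, "rx": 0, "ry": 0, "rz": -2.4, "claw": 200}, {"x": -200, "y": 57, "z": -115, "rx": 0, "ry": 0, "rz": -3.3, "claw": 200}, {"x": -235, "y": 67, "z": -115, "rx": 0, "ry": 0, "rz": -3.8, "claw": 200}, {"x": -251, "y": 71, "z": -115, "rx": 0, "ry": 0, "rz": -4.12, "claw": 200}, {"x": -251, "y": 71, "z": -115, "rx": 0, "ry": 0, "rz": -4.12, "claw": 200}, {"x": -251, "y": 71, "z": -115, "rx": 0, "ry": 0, "rz": -4.12, "claw": 200}])

```text
time_s: 3.82
position: [0.4995, -0.0362, 0.1584]
tcp_rot: [[-0.178, 0.984, -0.001], [0.984, 0.178, 0.001], [0.001, -0.001, -1.0]]
force: [-0.4, 0.6, -0.8]
opening: 0.5
grasp_force: 30.0
```

Run:
```python
from h import *
s=st();im,d,p=wrist("w3")
R=np.array(s["tcp_rot"]);W=pts(d,p);T=((W-s["position"])@R)  # tool frame
H,S,V=cv2.split(cv2.cvtColor(im,cv2.COLOR_RGB2HSV));red=((H<8)|(H>172))&(S>150)&(d>.05);P=T[red]
print("red",red.sum(),np.percentile(P[:,2],[5,25,50,75,95]).round(4))
m=np.median(P[:,2]);pl=P[abs(P[:,2]-m)<.003];print("plate tool frame",rect(pl),m, "max x",np.percentile(pl[:,0],[98,99.5]))
# tub: pts with height .03-.045, not red
ok=(W[...,2]>.032)&(W[...,2]<.045)&(d>.05)&~red&(abs(W[...,0]-.487)<.07)&(abs(W[...,1]-.042)<.07)
Q=W[ok];print("tub world",len(Q),rect(Q),np.median(Q[:,2]));print("tub tool",rect(T[ok]))
```

```text
t 3.83 p [499.5 -36.2 158.4] yaw y 10.27 zax [-7.e-04  5.e-04 -1.e+00] F [-0.4  0.6 -0.8] open 0.5 gf 30.0
red 13675 [0.0055 0.0286 0.0293 0.0298 0.0332]
plate tool frame (array([-2.7, -0. ]), array([95.3, 66.1]), 90.0) 0.02925378049057829 max x [0.0298565  0.03006797]
tub world 2758 (array([486.3,  38.5]), array([84. , 60.3]), 9.3) 0.03667583532093993
tub tool (array([75.8,  0.4]), array([84. , 60.3]), -89.0)
```

View pics/w3.png

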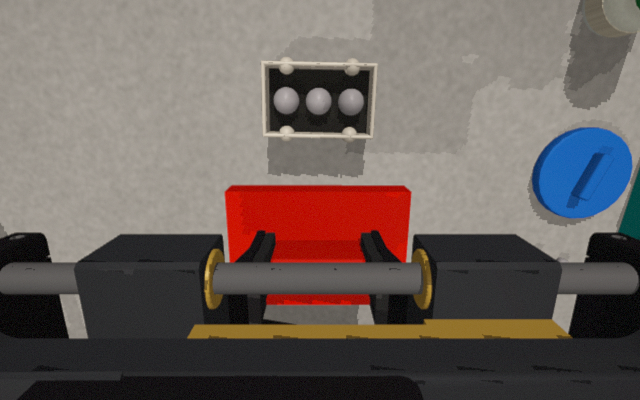

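The lid hangs level in the jaws, plate edge at row 187. The tub's rim is ahead at (319,100), turned about 1° clockwise. Next I move over the tub.

Request:
apply_moves(rows=[{"x": 40, "y": 0.5, "z": 0, "rx": 0, "ry": 0, "rz": 0.1, "claw": 200}, {"x": 70, "y": 1, "z": 10, "rx": 0, "ry": 0, "rz": 0.18, "claw": 200}, {"x": 78.5, "y": 1, "z": 45, "rx": 0, "ry": 0, "rz": 0.18, "claw": 200}, {"x": 78.5, "y": 1, "z": 65, "rx": 0, "ry": 0, "rz": 0.18, "claw": 200}, {"x": 78.5, "y": 1, "z": 72, "rx": 0, "ry": 0, "rz": 0.18, "claw": 200}, {"x": 78.5, "y": 1, "z": 75, "rx": 0, "ry": 0, "rz": 0.18, "claw": 200}, {"x": 78.5, "y": 1, "z": 77, "rx": 0, "ry": 0, "rz": 0.18, "claw": 200}, {"x": 78.5, "y": 1, "z": 77, "rx": 0, "ry": 0, "rz": 0.18, "claw": 200}])

```text
time_s: 4.88
position: [0.4873, 0.0404, 0.082]
tcp_rot: [[-0.16, 0.987, 0.001], [0.987, 0.16, -0.0], [-0.0, 0.001, -1.0]]
force: [-0.4, -0.6, -0.1]
opening: 0.502
grasp_force: 30.0
```

Run:
```python
from h import *
s=st()
im,d=capture("side");cv2.imwrite("pics/s1.png",cv2.resize(im[150:250,270:400],None,fx=6,fy=6,interpolation=cv2.INTER_CUBIC)[:,:,::-1])
```

```text
t 4.88 p [487.3  40.4  82. ] yaw y 9.2 zax [ 1.1e-03 -1.0e-04 -1.0e+00] F [-0.4 -0.6 -0.1] open 0.502 gf 30.0
```

View pics/s1.png

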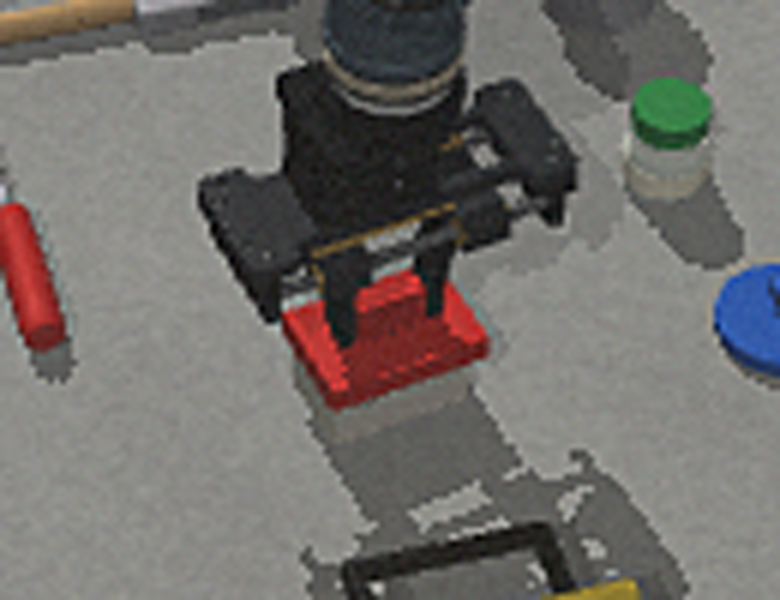

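The lid (crop 385,330) sits squarely over the white tub with no contact force yet. Now pressing down.

Request:
apply_moves(rows=[{"x": 0, "y": 0, "z": 2, "rx": 0, "ry": 0, "rz": 0, "claw": 200}, {"x": 0, "y": 0, "z": 4, "rx": 0, "ry": 0, "rz": 0, "claw": 200}, {"x": 0, "y": 0, "z": 6, "rx": 0, "ry": 0, "rz": 0, "claw": 200}])

```text
time_s: 5.3
position: [0.4876, 0.0406, 0.0765]
tcp_rot: [[-0.16, 0.987, 0.002], [0.987, 0.16, 0.0], [-0.0, 0.002, -1.0]]
force: [-1.1, 1.5, 6.5]
opening: 0.502
grasp_force: 30.0
```

Request:
apply_moves(rows=[{"x": 0, "y": 0, "z": 2, "rx": 0, "ry": 0, "rz": 0, "claw": 200}, {"x": 0, "y": 0, "z": 4, "rx": 0, "ry": 0, "rz": 0, "claw": 200}, {"x": 0, "y": 0, "z": 6, "rx": 0, "ry": 0, "rz": 0, "claw": 200}, {"x": 0, "y": 0, "z": 6, "rx": 0, "ry": 0, "rz": 0, "claw": 200}])

```text
time_s: 5.8
position: [0.4869, 0.0406, 0.07]
tcp_rot: [[-0.16, 0.987, 0.0], [0.987, 0.16, 0.0], [0.0, 0.0, -1.0]]
force: [-0.0, 0.4, 7.5]
opening: 0.503
grasp_force: 30.0
```

Request:
apply_moves(rows=[{"x": 0, "y": 0, "z": 2, "rx": 0, "ry": 0, "rz": 0, "claw": 200}, {"x": 0, "y": 0, "z": 3.5, "rx": 0, "ry": 0, "rz": 0, "claw": 200}, {"x": 0, "y": 0, "z": 3.5, "rx": 0, "ry": 0, "rz": 0, "claw": 200}])

```text
time_s: 6.18
position: [0.4869, 0.0406, 0.0697]
tcp_rot: [[-0.161, 0.987, 0.002], [0.987, 0.161, -0.0], [-0.001, 0.002, -1.0]]
force: [-5.6, 1.7, 36.6]
opening: 0.504
grasp_force: 30.0
```

Run:
```python
from h import *
s=st();im,d,p=wrist("w4")
R=np.array(s["tcp_rot"]);W=pts(d,p);T=((W-s["position"])@R)
H,S,V=cv2.split(cv2.cvtColor(im,cv2.COLOR_RGB2HSV));red=((H<8)|(H>172))&(S>150)&(d>.05)
P=W[red&(T[...,2]>.022)];print("plate z",np.percentile(P[:,2],[10,50,90]), rect(P), np.median(T[red&(T[...,2]>.022)][:,2]))
```

```text
t 6.17 p [486.9  40.6  69.7] yaw y 9.24 zax [ 1.8e-03 -4.0e-04 -1.0e+00] F [-5.6  1.7 36.6] open 0.504 gf 30.0
plate z [0.02133676 0.04036862 0.04134623] (array([417.7,  63.6]), array([237.2,  92.5]), -17.2) 0.02930781179028392
```

Request:
apply_moves(rows=[{"x": 0, "y": 0, "z": -3, "rx": 0, "ry": 0, "rz": 0, "claw": 200}, {"x": 0, "y": 0, "z": -3, "rx": 0, "ry": 0, "rz": 0, "claw": 80}, {"x": 0, "y": 0, "z": -3, "rx": 0, "ry": 0, "rz": 0, "claw": 80}, {"x": 0, "y": 0, "z": -20, "rx": 0, "ry": 0, "rz": 0, "claw": 80}, {"x": 0, "y": 0, "z": -70, "rx": 0, "ry": 0, "rz": 0, "claw": 80}, {"x": 0, "y": 0, "z": -125, "rx": 0, "ry": 0, "rz": 1.5, "claw": 80}, {"x": -50, "y": -15, "z": -134, "rx": 0, "ry": 0, "rz": 3.2, "claw": 80}, {"x": -100, "y": -30, "z": -134, "rx": 0, "ry": 0, "rz": 4.9, "claw": 80}, {"x": -150, "y": -45, "z": -134, "rx": 0, "ry": 0, "rz": 6.6, "claw": 80}, {"x": -165, "y": -49, "z": -134, "rx": 0, "ry": 0, "rz": 8.3, "claw": 80}])

```text
time_s: 7.48
position: [0.4647, -0.1331, 0.1995]
tcp_rot: [[0.658, 0.753, -0.0], [0.753, -0.658, -0.0], [-0.001, 0.0, -1.0]]
force: [-0.2, 0.2, 0.9]
opening: 0.688
grasp_force: 0.0
```

Request:
apply_moves(rows=[{"x": 0, "y": 0, "z": 0, "rx": 0, "ry": 0, "rz": 1.7, "claw": 130}, {"x": 0, "y": 0, "z": 0, "rx": 0, "ry": 0, "rz": 3.4, "claw": 130}, {"x": 0, "y": 0, "z": 0, "rx": 0, "ry": 0, "rz": 5.1, "claw": 130}, {"x": 0, "y": 0, "z": 0, "rx": 0, "ry": 0, "rz": 6.8, "claw": 130}, {"x": 0, "y": 0, "z": 0, "rx": 0, "ry": 0, "rz": 8.38, "claw": 130}, {"x": 0, "y": 0, "z": 0, "rx": 0, "ry": 0, "rz": 8.38, "claw": 130}])

```text
time_s: 8.22
position: [0.4646, -0.1301, 0.1994]
tcp_rot: [[1.0, -0.013, -0.001], [-0.013, -1.0, 0.001], [-0.001, -0.001, -1.0]]
force: [0.0, -0.2, 0.0]
opening: 0.491
grasp_force: 0.0
```

Run:
```python
from h import *
s=st();im,d,p=wrist("w5")
W=pts(d,p)
H,S,V=cv2.split(cv2.cvtColor(im,cv2.COLOR_RGB2HSV))
b=(d>.05)&(W[...,2]>.055)&(W[...,2]<.083)&(W[...,1]>-.165)&(W[...,1]<-.10)&(V<80);P=W[b];print("handle",len(P),rect(P),np.percentile(P[:,2],[5,50,95]))
bar=P[P[:,1]>np.percentile(P[:,1],99)-.013];print("bar",len(bar),rect(bar),bar[:,1].min(),bar[:,1].max(),np.median(bar,0))
y=(H>20)&(H<35)&(S>120)&(d>.05)&(W[...,2]>.08);Q=W[y];print("yellow",len(Q),rect(Q),np.median(Q[:,2]), Q[:,1].max())
# tub/lid check
f,dt=capture("top");Wt=pts(dt,camera_params("top"));H,S,V=cv2.split(cv2.cvtColor(f,cv2.COLOR_RGB2HSV))
r=((H<8)|(H>172))&(S>150)&(dt>.3)&(Wt[...,2]>.02)&(abs(Wt[...,1]-.04)<.08)&(abs(Wt[...,0]-.487)<.07);P=Wt[r];print("lid",len(P),np.percentile(P[:,2],[10,50,95]),rect(P))
```

```text
t 8.22 p [ 464.6 -130.1  199.4] yaw y -90.77 zax [-1.4e-03  7.0e-04 -1.0e+00] F [ 0.  -0.2  0. ] open 0.491 gf 0.0
handle 2716 (array([ 467.2, -147.1]), array([109.6,  35.5]), -0.8) [0.07194945 0.07475877 0.07633418]
bar 1913 (array([ 467.3, -135.6]), array([109.6,  12.7]), -0.8) -0.14153302096520154 -0.12860946124615183 [ 0.47192591 -0.13485712  0.07476731]
yellow 24921 (array([ 481.8, -181.4]), array([269. , 128.2]), 89.3) 0.08475106176127045 -0.04716481879211516
lid 243 [0.03868127 0.04186138 0.06709121] (array([504.8,  43.2]), array([63.1, 56.7]), -81.7)
```

View pics/w5.png

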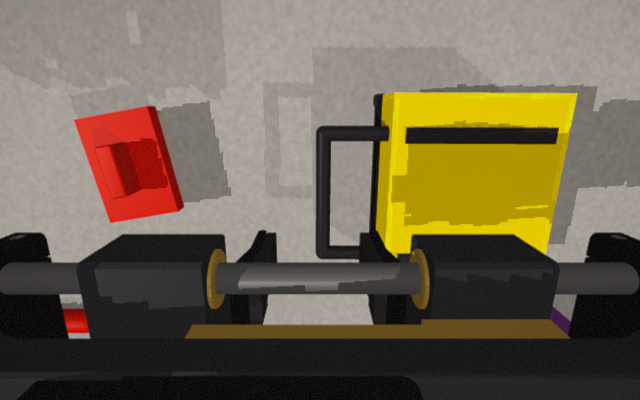

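The case handle bar runs down col 322 (rows 130–255), yellow lid to the right (380–575), lidded tub at (130,163). Gripping the bar.

Request:
apply_moves(rows=[{"x": 2, "y": 4, "z": 40, "rx": 0, "ry": 0, "rz": 0, "claw": 130}, {"x": 2, "y": 4, "z": 90, "rx": 0, "ry": 0, "rz": 0, "claw": 130}, {"x": 2, "y": 4, "z": 115, "rx": 0, "ry": 0, "rz": 0, "claw": 130}, {"x": 2, "y": 4, "z": 123.5, "rx": 0, "ry": 0, "rz": 0, "claw": 130}, {"x": 2, "y": 4, "z": 123.5, "rx": 0, "ry": 0, "rz": 0, "claw": 235}, {"x": 2, "y": 4, "z": 123.5, "rx": 0, "ry": 0, "rz": 0, "claw": 235}, {"x": 2, "y": 4, "z": 123.5, "rx": 0, "ry": 0, "rz": 0, "claw": 235}, {"x": 2, "y": 4, "z": 123.5, "rx": 0, "ry": 0, "rz": 0, "claw": 235}])

```text
time_s: 9.32
position: [0.4672, -0.1343, 0.0773]
tcp_rot: [[1.0, -0.015, 0.001], [-0.015, -1.0, -0.0], [0.001, 0.0, -1.0]]
force: [1.0, 5.3, 1.9]
opening: 0.134
grasp_force: 7.4
```

Run:
```python
from h import *
st()
# arc about hinge (y -.314? relative): bar offset (180,30) in (out,z)
for th in np.arange(.1,1.81,.1):
    print(round(th,2),"dy(tool) %.0f dz(up) %.0f"%(180-(180*np.cos(th)-30*np.sin(th)),180*np.sin(th)+30*np.cos(th)-30))
```

```text
t 9.32 p [ 467.2 -134.3   77.3] yaw y -90.87 zax [ 1.3e-03 -5.0e-04 -1.0e+00] F [1.  5.3 1.9] open 0.134 gf 7.4
0.1 dy(tool) 4 dz(up) 18
0.2 dy(tool) 10 dz(up) 35
0.3 dy(tool) 17 dz(up) 52
0.4 dy(tool) 26 dz(up) 68
0.5 dy(tool) 36 dz(up) 83
0.6 dy(tool) 48 dz(up) 96
0.7 dy(tool) 62 dz(up) 109
0.8 dy(tool) 76 dz(up) 120
0.9 dy(tool) 92 dz(up) 130
1.0 dy(tool) 108 dz(up) 138
1.1 dy(tool) 125 dz(up) 144
1.2 dy(tool) 143 dz(up) 149
1.3 dy(tool) 161 dz(up) 151
1.4 dy(tool) 179 dz(up) 152
1.5 dy(tool) 197 dz(up) 152
1.6 dy(tool) 215 dz(up) 149
1.7 dy(tool) 233 dz(up) 145
1.8 dy(tool) 250 dz(up) 138
```

Request:
apply_moves(rows=[{"x": 0, "y": 2, "z": -9, "rx": 0, "ry": 0, "rz": 0, "claw": 255}, {"x": 0, "y": 4, "z": -18, "rx": 0, "ry": 0, "rz": 0, "claw": 255}, {"x": 0, "y": 10, "z": -35, "rx": 0, "ry": 0, "rz": 0, "claw": 255}, {"x": 0, "y": 17, "z": -52, "rx": 0, "ry": 0, "rz": 0, "claw": 255}, {"x": 0, "y": 26, "z": -68, "rx": 0, "ry": 0, "rz": 0, "claw": 255}, {"x": 0, "y": 36, "z": -83, "rx": 0, "ry": 0, "rz": 0, "claw": 255}])

```text
time_s: 10.07
position: [0.4666, -0.1694, 0.1609]
tcp_rot: [[1.0, -0.016, 0.001], [-0.016, -1.0, 0.002], [0.001, -0.002, -1.0]]
force: [2.9, 2.0, -2.8]
opening: 0.128
grasp_force: 30.0
```

Continuing from 0.5 rad to 1.6 rad.

Request:
apply_moves(rows=[{"x": 0, "y": 12, "z": -13, "rx": 0, "ry": 0, "rz": 0, "claw": 255}, {"x": 0, "y": 26, "z": -26, "rx": 0, "ry": 0, "rz": 0, "claw": 255}, {"x": 0, "y": 40, "z": -37, "rx": 0, "ry": 0, "rz": 0, "claw": 255}, {"x": 0, "y": 56, "z": -47, "rx": 0, "ry": 0, "rz": 0, "claw": 255}, {"x": 0, "y": 72, "z": -55, "rx": 0, "ry": 0, "rz": 0, "claw": 255}, {"x": 0, "y": 89, "z": -61, "rx": 0, "ry": 0, "rz": 0, "claw": 255}, {"x": 0, "y": 107, "z": -66, "rx": 0, "ry": 0, "rz": 0, "claw": 255}, {"x": 0, "y": 125, "z": -68, "rx": 0, "ry": 0, "rz": 0, "claw": 255}, {"x": 0, "y": 143, "z": -69, "rx": 0, "ry": 0, "rz": 0, "claw": 255}, {"x": 0, "y": 161, "z": -69, "rx": 0, "ry": 0, "rz": 0, "claw": 255}])

```text
time_s: 11.32
position: [0.4634, -0.3317, 0.2291]
tcp_rot: [[1.0, -0.015, -0.0], [-0.015, -1.0, 0.0], [-0.0, -0.0, -1.0]]
force: [0.6, 1.9, 0.7]
opening: 0.122
grasp_force: 30.0
```

Request:
apply_moves(rows=[{"x": 0, "y": 18, "z": 3, "rx": 0, "ry": 0, "rz": 0, "claw": 255}, {"x": 0, "y": 36, "z": 7, "rx": 0, "ry": 0, "rz": 0, "claw": 255}, {"x": 0, "y": 36, "z": 7, "rx": 0, "ry": 0, "rz": 0, "claw": 255}])

```text
time_s: 11.7
position: [0.4628, -0.3691, 0.2207]
tcp_rot: [[1.0, -0.017, -0.001], [-0.017, -1.0, -0.001], [-0.001, 0.001, -1.0]]
force: [-1.9, -1.8, 2.7]
opening: 0.123
grasp_force: 30.0
```

Request:
apply_moves(rows=[{"x": 0, "y": 0, "z": 0, "rx": 0, "ry": 0, "rz": 0, "claw": 130}, {"x": 0, "y": 0, "z": 0, "rx": 0, "ry": 0, "rz": 0, "claw": 130}, {"x": 0, "y": 4, "z": -20, "rx": 0, "ry": 0, "rz": 0, "claw": 130}, {"x": 0, "y": 4, "z": -60, "rx": 0, "ry": 0, "rz": 0, "claw": 110}, {"x": 0, "y": -20, "z": -100, "rx": 0, "ry": 0, "rz": -1, "claw": 80}, {"x": 2, "y": -75, "z": -100, "rx": 0, "ry": 0, "rz": -2.6, "claw": 80}, {"x": 4, "y": -130, "z": -100, "rx": 0, "ry": 0, "rz": -4.3, "claw": 80}, {"x": 6, "y": -190, "z": -100, "rx": 0, "ry": 0, "rz": -6.0, "claw": 80}, {"x": 9, "y": -250, "z": -100, "rx": 0, "ry": 0, "rz": -7.7, "claw": 80}, {"x": 11, "y": -300, "z": -100, "rx": 0, "ry": 0, "rz": -9.4, "claw": 80}])

```text
time_s: 12.95
position: [0.4785, -0.0645, 0.3218]
tcp_rot: [[0.56, 0.829, 0.001], [0.829, -0.56, 0.0], [0.001, 0.001, -1.0]]
force: [0.9, -0.2, 0.1]
opening: 0.688
grasp_force: 0.0
```

Run:
```python
from h import *
s=st();R=np.array(s["tcp_rot"]);tgt=np.array([.4869,.0406,.13]);print("tool shift mm",((tgt-s["position"])@R*1000).round(1))
f,dt=capture("top");Wt=pts(dt,camera_params("top"));H,S,V=cv2.split(cv2.cvtColor(f,cv2.COLOR_RGB2HSV))
cv2.imwrite("pics/t2.png",f[:,:,::-1])
y=(H>18)&(H<38)&(S>100)&(dt>.3);P=Wt[y&(abs(Wt[...,1]+.3)<.2)];print(len(P),np.percentile(P,[2,50,98],axis=0).round(3))
```

```text
t 12.95 p [478.5 -64.5 321.8] yaw y -34.05 zax [ 9.e-04  3.e-04 -1.e+00] F [ 0.9 -0.2  0.1] open 0.688 gf 0.0
tool shift mm [ 91.6 -52.  191.8]
2550 [[ 0.384 -0.445  0.002]
 [ 0.468 -0.354  0.076]
 [ 0.783 -0.312  0.168]]
```

View pics/t2.png

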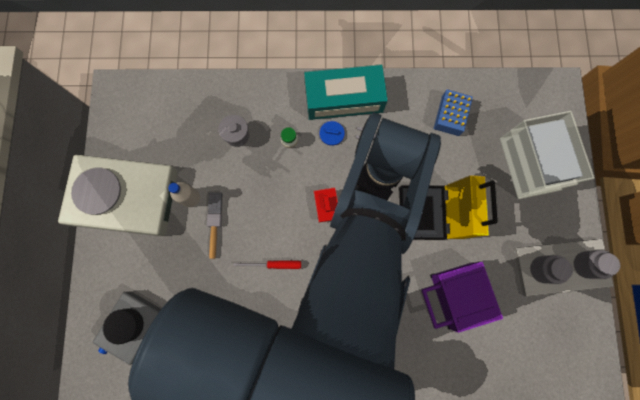

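The case lid stands open (465,205; handle 490,202), with the foam nest visible at (425,212) and the lidded tub at (327,204). Next, back over the tub.

Request:
apply_moves(rows=[{"x": 30, "y": -17, "z": 10, "rx": 0, "ry": 0, "rz": -1.6, "claw": 80}, {"x": 65, "y": -35, "z": 40, "rx": 0, "ry": 0, "rz": -3.2, "claw": 80}, {"x": 91.5, "y": -52, "z": 80, "rx": 0, "ry": 0, "rz": -4.8, "claw": 80}, {"x": 91.5, "y": -52, "z": 130, "rx": 0, "ry": 0, "rz": -6.4, "claw": 80}, {"x": 91.5, "y": -52, "z": 170, "rx": 0, "ry": 0, "rz": -7.21, "claw": 80}, {"x": 91.5, "y": -52, "z": 170, "rx": 0, "ry": 0, "rz": -7.21, "claw": 80}])

```text
time_s: 13.75
position: [0.4856, 0.0382, 0.1494]
tcp_rot: [[-0.152, 0.988, -0.007], [0.988, 0.152, 0.001], [0.002, -0.007, -1.0]]
force: [-0.9, -0.4, -0.5]
opening: 0.684
grasp_force: 0.0
```

Run:
```python
from h import *
s=st();im,d,p=wrist("w6");R=np.array(s["tcp_rot"])
W=pts(d,p);T=(W-s["position"])@R;H,S,V=cv2.split(cv2.cvtColor(im,cv2.COLOR_RGB2HSV));red=((H<8)|(H>172))&(S>150)&(d>.05)&(np.hypot(T[...,0],T[...,1])<.08)
P=W[red&(W[...,2]>.036)&(W[...,2]<.046)];print("plate",len(P),rect(P),np.median(P[:,2])); Q=T[red&(W[...,2]>.036)&(W[...,2]<.046)];print("tool",rect(Q));g=T[red&(W[...,2]>.06)];print("grip",len(g),rect(g))
print("to z .070: %.1f"%(s["position"][2]*1000-70))
# plate flatness
A=np.c_[Q[:,:2],np.ones(len(Q))];print("tilt",np.linalg.lstsq(A,Q[:,2],rcond=None)[0][:2].round(4))
```

```text
t 13.75 p [485.6  38.2 149.4] yaw y 8.76 zax [-0.0069  0.0011 -1.    ] F [-0.9 -0.4 -0.5] open 0.684 gf 0.0
plate 8722 (array([487.3,  38. ]), array([95.1, 65.6]), 8.9) 0.04065323265906165
tool (array([-0.7,  2.4]), array([95.1, 65.6]), 89.8)
grip 1487 (array([8.8, 0. ]), array([157.7,  35.5]), 88.9)
to z .070: 79.4
tilt [ 0.005  -0.0073]
```

Request:
apply_moves(rows=[{"x": 0, "y": 0, "z": 30, "rx": 0, "ry": 0, "rz": 0, "claw": 80}, {"x": 0, "y": 0, "z": 60, "rx": 0, "ry": 0, "rz": 0, "claw": 80}, {"x": 0, "y": 0, "z": 76, "rx": 0, "ry": 0, "rz": 0, "claw": 80}, {"x": 0, "y": 0, "z": 81, "rx": 0, "ry": 0, "rz": 0, "claw": 80}, {"x": 0, "y": 0, "z": 81, "rx": 0, "ry": 0, "rz": 0, "claw": 220}, {"x": 0, "y": 0, "z": 81, "rx": 0, "ry": 0, "rz": 0, "claw": 220}, {"x": 0, "y": 0, "z": 81, "rx": 0, "ry": 0, "rz": 0, "claw": 220}, {"x": 0, "y": 0, "z": 81, "rx": 0, "ry": 0, "rz": 0, "claw": 220}])

```text
time_s: 14.8
position: [0.4881, 0.0375, 0.0716]
tcp_rot: [[-0.153, 0.988, 0.001], [0.988, 0.153, -0.0], [-0.0, 0.001, -1.0]]
force: [-1.4, -0.5, 6.5]
opening: 0.503
grasp_force: 30.0
```

```bash
python3 -c "
from h import *
st()"
```

```text
t 14.8 p [488.1  37.5  71.6] yaw y 8.8 zax [ 1.1e-03 -3.0e-04 -1.0e+00] F [-1.4 -0.5  6.5] open 0.503 gf 30.0
```

Request:
apply_moves(rows=[{"x": 0, "y": 0, "z": -15, "rx": 0, "ry": 0, "rz": 0, "claw": 220}, {"x": 0, "y": 0, "z": -50, "rx": 0, "ry": 0, "rz": 0, "claw": 220}, {"x": 0, "y": 0, "z": -95, "rx": 0, "ry": 0, "rz": 0, "claw": 220}, {"x": 0, "y": 0, "z": -129, "rx": 0, "ry": 0, "rz": 0, "claw": 220}, {"x": 0, "y": 0, "z": -129, "rx": 0, "ry": 0, "rz": 0, "claw": 220}])

```text
time_s: 15.42
position: [0.4895, 0.0374, 0.2024]
tcp_rot: [[-0.153, 0.988, 0.007], [0.988, 0.153, -0.001], [-0.002, 0.007, -1.0]]
force: [-0.1, -0.5, -2.8]
opening: 0.498
grasp_force: 30.0
```

Request:
apply_moves(rows=[{"x": -30, "y": -7, "z": 0, "rx": 0, "ry": 0, "rz": 0.2, "claw": 220}, {"x": -70, "y": -16, "z": 0, "rx": 0, "ry": 0, "rz": 0.4, "claw": 220}, {"x": -115, "y": -27, "z": 0, "rx": 0, "ry": 0, "rz": 0.7, "claw": 220}, {"x": -160, "y": -37, "z": 0, "rx": 0, "ry": 0, "rz": 1.0, "claw": 220}, {"x": -205, "y": -48, "z": 0, "rx": 0, "ry": 0, "rz": 1.3, "claw": 220}, {"x": -245, "y": -57, "z": 0, "rx": 0, "ry": 0, "rz": 1.61, "claw": 220}, {"x": -270, "y": -63, "z": 0, "rx": 0, "ry": 0, "rz": 1.61, "claw": 220}, {"x": -280, "y": -65, "z": 0, "rx": 0, "ry": 0, "rz": 1.61, "claw": 220}, {"x": -280, "y": -65, "z": 0, "rx": 0, "ry": 0, "rz": 1.61, "claw": 220}, {"x": -280, "y": -65, "z": 0, "rx": 0, "ry": 0, "rz": 1.61, "claw": 220}])

```text
time_s: 16.68
position: [0.466, -0.2476, 0.199]
tcp_rot: [[0.014, 1.0, -0.001], [1.0, -0.014, 0.002], [0.002, -0.001, -1.0]]
force: [-0.2, 1.0, -2.3]
opening: 0.497
grasp_force: 30.0
```

Run:
```python
from h import *
s=st()
im,d=capture("side");cv2.imwrite("pics/s2.png",cv2.resize(im[170:330,270:430],None,fx=3.7,fy=3.7,interpolation=cv2.INTER_CUBIC)[:,:,::-1])
im,d,p=wrist("w7");W=pts(d,p);H,S,V=cv2.split(cv2.cvtColor(im,cv2.COLOR_RGB2HSV))
# base front wall rim (z~.04) and side walls near front
m=(d>.05)&(W[...,2]>.036)&(W[...,2]<.045)&(V<90)&(W[...,1]<-.15);P=W[m];print("rim",len(P),rect(P),P[:,1].max(),np.percentile(P[:,0],[1,99]))
```

```text
t 16.68 p [ 466.  -247.6  199. ] yaw y -0.81 zax [-0.0014  0.0017 -1.    ] F [-0.2  1.  -2.3] open 0.497 gf 30.0
rim 1693 (array([ 473.4, -250.3]), array([512.2, 145.6]), -7.6) -0.1835009096107121 [0.24022462 0.54491183]
```

View pics/s2.png

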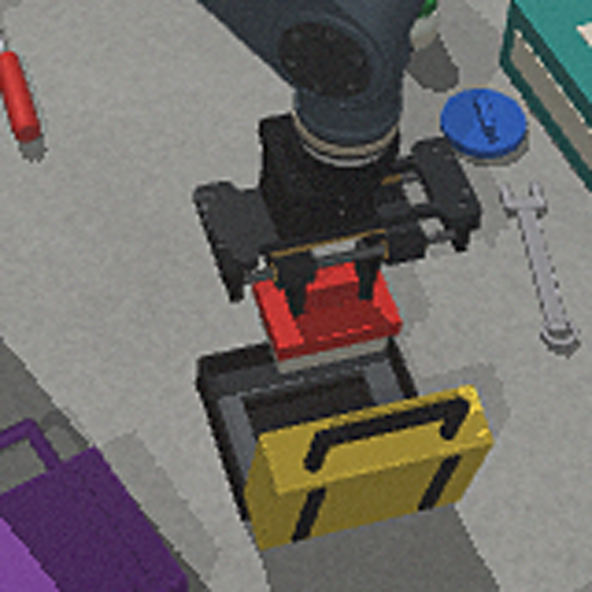

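The lidded tub hangs over the open case with the foam nest clear below; the front rim at y=-0.1835 confirms the case centre at about -0.2485. Lowering now.

Request:
apply_moves(rows=[{"x": 0, "y": 0, "z": 30, "rx": 0, "ry": 0, "rz": 0, "claw": 220}, {"x": 0, "y": 0, "z": 60, "rx": 0, "ry": 0, "rz": 0, "claw": 220}, {"x": 0, "y": 0, "z": 85, "rx": 0, "ry": 0, "rz": 0, "claw": 220}, {"x": 0, "y": 0, "z": 105, "rx": 0, "ry": 0, "rz": 0, "claw": 220}, {"x": 0, "y": 0, "z": 115, "rx": 0, "ry": 0, "rz": 0, "claw": 220}, {"x": 0, "y": 0, "z": 119, "rx": 0, "ry": 0, "rz": 0, "claw": 220}, {"x": 0, "y": 0, "z": 119, "rx": 0, "ry": 0, "rz": 0, "claw": 220}])

```text
time_s: 17.65
position: [0.4667, -0.2492, 0.0809]
tcp_rot: [[0.015, 1.0, 0.001], [1.0, -0.015, -0.001], [-0.001, 0.001, -1.0]]
force: [-0.8, -0.6, -3.0]
opening: 0.507
grasp_force: 30.0
```

Request:
apply_moves(rows=[{"x": 0, "y": 0, "z": 2, "rx": 0, "ry": 0, "rz": 0, "claw": 220}, {"x": 0, "y": 0, "z": 3.5, "rx": 0, "ry": 0, "rz": 0, "claw": 220}, {"x": 0, "y": 0, "z": 3.5, "rx": 0, "ry": 0, "rz": 0, "claw": 220}])

```text
time_s: 18.02
position: [0.4667, -0.2492, 0.0776]
tcp_rot: [[0.015, 1.0, 0.001], [1.0, -0.015, -0.0], [-0.0, 0.001, -1.0]]
force: [1.2, 2.3, 2.3]
opening: 0.501
grasp_force: 30.0
```

Request:
apply_moves(rows=[{"x": 0, "y": 0, "z": -1, "rx": 0, "ry": 0, "rz": 0, "claw": 90}, {"x": 0, "y": 0, "z": -1, "rx": 0, "ry": 0, "rz": 0, "claw": 90}, {"x": 0, "y": 0, "z": -1, "rx": 0, "ry": 0, "rz": 0, "claw": 90}, {"x": 0, "y": 0, "z": -20, "rx": 0, "ry": 0, "rz": 0, "claw": 90}, {"x": 0, "y": 0, "z": -70, "rx": 0, "ry": 0, "rz": 0, "claw": 90}, {"x": 0, "y": 0, "z": -130, "rx": 0, "ry": 0, "rz": 0, "claw": 90}, {"x": 0, "y": 0, "z": -190, "rx": 0, "ry": 0, "rz": 0, "claw": 90}, {"x": 0, "y": 0, "z": -240, "rx": 0, "ry": 0, "rz": 0.6, "claw": 90}, {"x": 0, "y": 0, "z": -240, "rx": 0, "ry": 0, "rz": 1.8, "claw": 90}, {"x": 0, "y": 0, "z": -240, "rx": 0, "ry": 0, "rz": 1.8, "claw": 90}])

```text
time_s: 19.27
position: [0.4662, -0.249, 0.3175]
tcp_rot: [[0.201, 0.98, 0.001], [0.98, -0.201, -0.001], [-0.001, 0.001, -1.0]]
force: [-0.6, 0.7, 0.8]
opening: 0.646
grasp_force: 0.0
```

Run:
```python
from h import *
s=st();im,d,p=wrist("w8");R=np.array(s["tcp_rot"])
W=pts(d,p);H,S,V=cv2.split(cv2.cvtColor(im,cv2.COLOR_RGB2HSV));red=((H<8)|(H>172))&(S>150)&(d>.05)
P=W[red];print(len(P),np.percentile(P[:,2],[10,50,90]).round(4));q=P[(P[:,2]>.04)&(P[:,2]<.053)];print("plate",rect(q),np.median(q[:,2]))
A=np.c_[q[:,:2],np.ones(len(q))];print("tilt",np.linalg.lstsq(A,q[:,2],rcond=None)[0][:2].round(4))
print("shift",((np.array([.4635,-.384,.315])-s["position"])@R*1000).round(1))
f,dt=capture("top");Wt=pts(dt,camera_params("top"));b=(dt>.3)&(Wt[...,2]>.19)&(Wt[...,2]<.23)&(Wt[...,1]<-.3)&(abs(Wt[...,0]-.465)<.09)&(f.max(-1)<80);P=Wt[b];print("bar top",len(P),np.median(P,0),rect(P) if len(P)>3 else 0)
```

```text
t 19.27 p [ 466.2 -249.   317.5] yaw y -11.59 zax [ 5.e-04 -6.e-04 -1.e+00] F [-0.6  0.7  0.8] open 0.646 gf 0.0
4404 [0.0454 0.0467 0.0719]
plate (array([ 466.7, -248.3]), array([95.1, 65.2]), -0.8) 0.046602552899755234
tilt [-0.0002 -0.0019]
shift [-132.7   24.5    2.6]
bar top 2 [ 0.48994752 -0.38386524  0.21426828] 0
```

The tub sits flat in the nest: plate at z 0.0466, centred, yaw -0.8°. The bar is where predicted, at y -0.384. Going to it.

Request:
apply_moves(rows=[{"x": -15, "y": 3, "z": 0, "rx": 0, "ry": 0, "rz": 1.6, "claw": 130}, {"x": -40, "y": 8, "z": 0, "rx": 0, "ry": 0, "rz": 3.2, "claw": 130}, {"x": -70, "y": 13, "z": 0, "rx": 0, "ry": 0, "rz": 4.8, "claw": 130}, {"x": -100, "y": 18, "z": 0, "rx": 0, "ry": 0, "rz": 6.4, "claw": 130}, {"x": -120, "y": 22, "z": 0, "rx": 0, "ry": 0, "rz": 8.0, "claw": 130}, {"x": -133, "y": 24.5, "z": 0, "rx": 0, "ry": 0, "rz": 9.6, "claw": 130}, {"x": -133, "y": 24.5, "z": 0, "rx": 0, "ry": 0, "rz": 11.2, "claw": 130}, {"x": -133, "y": 24.5, "z": 0, "rx": 0, "ry": 0, "rz": 12.8, "claw": 130}, {"x": -133, "y": 24.5, "z": 0, "rx": 0, "ry": 0, "rz": 13.2, "claw": 130}, {"x": -133, "y": 24.5, "z": 0, "rx": 0, "ry": 0, "rz": 13.2, "claw": 130}])

```text
time_s: 20.62
position: [0.4631, -0.3841, 0.3157]
tcp_rot: [[1.0, -0.014, -0.002], [-0.014, -1.0, 0.002], [-0.002, -0.002, -1.0]]
force: [0.3, 0.3, 0.3]
opening: 0.489
grasp_force: 0.0
```

Run:
```python
from h import *
s=st();im,d,p=wrist("w9");W=pts(d,p);V=im.max(-1)
b=(d>.05)&(W[...,2]>.195)&(W[...,2]<.225)&(W[...,1]<-.34)&(W[...,1]>-.43)&(abs(W[...,0]-.465)<.07)&(V<90);P=W[b];print(len(P),rect(P),np.median(P,0),np.percentile(P[:,2],[5,95]))
```

```text
t 20.62 p [ 463.1 -384.1  315.7] yaw y -90.78 zax [-0.0018  0.0021 -1.    ] F [0.3 0.3 0.3] open 0.489 gf 0.0
2043 (array([ 465.7, -383.1]), array([105.4,  15.2]), -0.8) [ 0.47384489 -0.38487117  0.21314862] [0.20940516 0.21475348]
```

Request:
apply_moves(rows=[{"x": 0, "y": 0, "z": 40, "rx": 0, "ry": 0, "rz": 0, "claw": 130}, {"x": 0, "y": 0, "z": 80, "rx": 0, "ry": 0, "rz": 0, "claw": 130}, {"x": 0, "y": 0, "z": 100, "rx": 0, "ry": 0, "rz": 0, "claw": 130}, {"x": 0, "y": 0, "z": 100, "rx": 0, "ry": 0, "rz": 0, "claw": 255}, {"x": 0, "y": 0, "z": 100, "rx": 0, "ry": 0, "rz": 0, "claw": 255}, {"x": 0, "y": 0, "z": 100, "rx": 0, "ry": 0, "rz": 0, "claw": 255}, {"x": 0, "y": 0, "z": 100, "rx": 0, "ry": 0, "rz": 0, "claw": 255}])

```text
time_s: 21.55
position: [0.4639, -0.3843, 0.2181]
tcp_rot: [[1.0, -0.015, 0.001], [-0.015, -1.0, -0.0], [0.001, 0.0, -1.0]]
force: [-0.0, 0.0, 3.2]
opening: 0.126
grasp_force: 30.1
```

Request:
apply_moves(rows=[{"x": 0, "y": -17, "z": -7, "rx": 0, "ry": 0, "rz": 0, "claw": 255}, {"x": 0, "y": -35, "z": -11, "rx": 0, "ry": 0, "rz": 0, "claw": 255}, {"x": 0, "y": -53, "z": -14, "rx": 0, "ry": 0, "rz": 0, "claw": 255}, {"x": 0, "y": -71, "z": -14, "rx": 0, "ry": 0, "rz": 0, "claw": 255}, {"x": 0, "y": -89, "z": -13, "rx": 0, "ry": 0, "rz": 0, "claw": 255}, {"x": 0, "y": -107, "z": -11, "rx": 0, "ry": 0, "rz": 0, "claw": 255}, {"x": 0, "y": -125, "z": -6, "rx": 0, "ry": 0, "rz": 0, "claw": 255}, {"x": 0, "y": -142, "z": 0, "rx": 0, "ry": 0, "rz": 0, "claw": 255}, {"x": 0, "y": -158, "z": 8, "rx": 0, "ry": 0, "rz": 0, "claw": 255}, {"x": 0, "y": -174, "z": 18, "rx": 0, "ry": 0, "rz": 0, "claw": 255}])

```text
time_s: 22.8
position: [0.4668, -0.2095, 0.1985]
tcp_rot: [[1.0, -0.015, 0.002], [-0.015, -1.0, -0.001], [0.002, 0.001, -1.0]]
force: [4.6, -1.0, 0.4]
opening: 0.128
grasp_force: 30.0
```

Request:
apply_moves(rows=[{"x": 0, "y": -14, "z": 11, "rx": 0, "ry": 0, "rz": 0, "claw": 255}, {"x": 0, "y": -28, "z": 24, "rx": 0, "ry": 0, "rz": 0, "claw": 255}, {"x": 0, "y": -40, "z": 37, "rx": 0, "ry": 0, "rz": 0, "claw": 255}, {"x": 0, "y": -50, "z": 52, "rx": 0, "ry": 0, "rz": 0, "claw": 255}, {"x": 0, "y": -59, "z": 68, "rx": 0, "ry": 0, "rz": 0, "claw": 255}, {"x": 0, "y": -66, "z": 85, "rx": 0, "ry": 0, "rz": 0, "claw": 255}, {"x": 0, "y": -72, "z": 102, "rx": 0, "ry": 0, "rz": 0, "claw": 255}, {"x": 0, "y": -75, "z": 113, "rx": 0, "ry": 0, "rz": 0, "claw": 255}, {"x": 0, "y": -75, "z": 116, "rx": 0, "ry": 0, "rz": 0, "claw": 255}])

```text
time_s: 23.92
position: [0.4678, -0.135, 0.0818]
tcp_rot: [[1.0, -0.015, 0.001], [-0.015, -1.0, 0.0], [0.001, -0.0, -1.0]]
force: [5.9, 1.8, 0.7]
opening: 0.133
grasp_force: 30.0
```

Request:
apply_moves(rows=[{"x": 0, "y": 0, "z": 2, "rx": 0, "ry": 0, "rz": 0, "claw": 255}, {"x": 0, "y": 0, "z": 3.5, "rx": 0, "ry": 0, "rz": 0, "claw": 255}, {"x": 0, "y": 0, "z": 3.5, "rx": 0, "ry": 0, "rz": 0, "claw": 255}])

```text
time_s: 24.3
position: [0.4678, -0.1345, 0.0788]
tcp_rot: [[1.0, -0.016, 0.001], [-0.016, -1.0, 0.001], [0.001, -0.001, -1.0]]
force: [7.3, 2.1, 0.5]
opening: 0.126
grasp_force: 30.0
```

Request:
apply_moves(rows=[{"x": 0, "y": 0, "z": 1.5, "rx": 0, "ry": 0, "rz": 0, "claw": 255}, {"x": 0, "y": 0, "z": 3, "rx": 0, "ry": 0, "rz": 0, "claw": 255}, {"x": 0, "y": 0, "z": 3, "rx": 0, "ry": 0, "rz": 0, "claw": 255}])

```text
time_s: 24.68
position: [0.4678, -0.1343, 0.0774]
tcp_rot: [[1.0, -0.016, 0.002], [-0.016, -1.0, 0.001], [0.002, -0.001, -1.0]]
force: [4.1, 3.9, 13.6]
opening: 0.125
grasp_force: 30.0
```

Request:
apply_moves(rows=[{"x": 0, "y": 0, "z": -1, "rx": 0, "ry": 0, "rz": 0, "claw": 130}, {"x": 0, "y": 0, "z": -1, "rx": 0, "ry": 0, "rz": 0, "claw": 130}, {"x": 0, "y": 0, "z": -1, "rx": 0, "ry": 0, "rz": 0, "claw": 130}, {"x": 0, "y": 0, "z": -25, "rx": 0, "ry": 0, "rz": 0, "claw": 130}, {"x": 0, "y": 0, "z": -80, "rx": 0, "ry": 0, "rz": 0, "claw": 130}, {"x": 0, "y": -40, "z": -120, "rx": 0, "ry": 0, "rz": 0, "claw": 130}, {"x": 0, "y": -100, "z": -140, "rx": 0, "ry": 0, "rz": 0, "claw": 130}, {"x": 0, "y": -160, "z": -140, "rx": 0, "ry": 0, "rz": 0, "claw": 130}, {"x": 0, "y": -160, "z": -140, "rx": 0, "ry": 0, "rz": 0, "claw": 130}, {"x": 0, "y": -160, "z": -140, "rx": 0, "ry": 0, "rz": 0, "claw": 130}])

```text
time_s: 25.92
position: [0.4691, 0.0246, 0.2161]
tcp_rot: [[1.0, -0.014, -0.002], [-0.014, -1.0, -0.0], [-0.002, 0.0, -1.0]]
force: [-0.7, 0.1, 0.3]
opening: 0.488
grasp_force: 0.0
```

Run:
```python
from h import *
st()
for n in ["top","side"]:
    f,d=capture(n);W=pts(d,camera_params(n));H,S,V=cv2.split(cv2.cvtColor(f,cv2.COLOR_RGB2HSV))
    P=W[(H>20)&(H<35)&(S>120)&(d>.3)&(abs(W[...,1]+.25)<.1)&(abs(W[...,0]-.465)<.1)&(W[...,2]>.07)];A=np.c_[P[:,:2],np.ones(len(P))];P=P[abs(P[:,2]-np.median(P[:,2]))<.006];A=np.c_[P[:,:2],np.ones(len(P))]
    print(n,len(P),rect(P),np.median(P[:,2]),np.linalg.lstsq(A,P[:,2],rcond=None)[0][:2].round(4))
cv2.imwrite("pics/s3.png",f[:,:,::-1])
```

```text
t 25.93 p [469.1  24.6 216.1] yaw y -90.81 zax [-1.6e-03 -3.0e-04 -1.0e+00] F [-0.7  0.1  0.3] open 0.488 gf 0.0
top 2380 (array([ 465.6, -245.8]), array([160.8, 131.4]), -1.2) 0.08531626468503328 [-0.001  -0.0005]
side 1875 (array([ 463.6, -249.5]), array([161.7, 138.1]), -0.7) 0.08517052552701854 [-0.0022  0.0011]
```

View pics/s3.png

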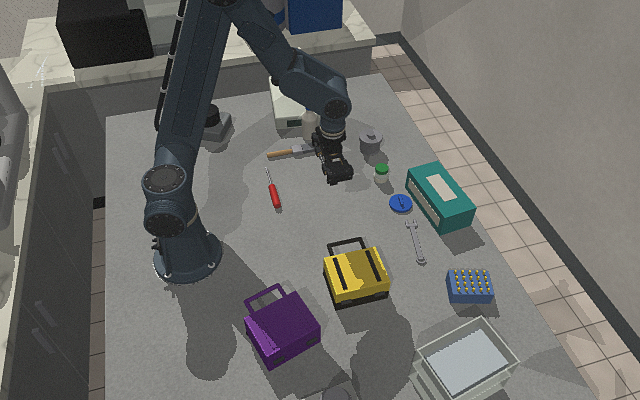

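The yellow case (357,275) is shut and level, its top at 85 mm as at the start. The robot is clear of everything and the bystanders are where they began.

```bash
python3 -c "
from rig import hand_in
print(hand_in())"
```

```text
the job is handed in; nothing more can be done
None
```

The red lid is snapped home on the tub, the lidded tub lies flat and lengthways in the foam nest, the yellow case is fully shut, and the job was handed in at about 26 s.

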